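# Lemon held ready over the slicer's hopper

## Task

Get the lemon slicer ready to load: slide its hopper all the way to the stop at the loading end, which is the end away from the hopper's knob. Then pick up the lemon from the plate, lift it over the row of little jars and hold it one to three centimetres above the hopper's rim, centred over the opening and lengthwise with it, so that it could go straight in. Finish while still holding the lemon there, still; the lemon must never touch the slicer, the gripper must not be touching the slicer at the end, and the other things on the worktop stay standing where they are.

Things in the scene. Friction and masses are not known exactly. Their poses are not given: they have to be found in the camera images.
- slicer: White lemon slicer, fixed to the worktop, on either side of the row of jars. A low frame 270 mm long (its x axis) and 118 mm wide (its y axis); origin under its middle on the worktop. The loading end is at -x; the steel blade lies across the deck 45 mm to +x of the middle. Deck top 26 mm high, end stops 44 mm high. It carries the hopper on two runners. It starts turned so that its length runs roughly left to right, the loading end to the robot's right.
- hopper (a joint): Position of the hopper along the slicer, m: 0 at the blade end, 0.10 against the stop at the loading end; grows as the hopper moves towards the slicer's -x. Rubs with 2 to 3 N and stays where it is left. Starts between 0.01 and 0.05.
- hopper_rim (a point): Middle of the hopper's rectangular mouth, level with the rim, 82 mm above the worktop; moves with the hopper and has the slicer's axes. The opening is 90 mm along x by 70 mm along y, walls 5 mm thick and 46 mm high, open below.
- hopper_knob (a point): The point to grip on the hopper's upright steel knob, 83 mm above the worktop and 11 mm below the knob's rounded top; the knob is 24 mm across here, and stands 74 mm to +x of the mouth's middle, 24 mm clear of the hopper's outer wall. The plate under the knob is 42 mm high.
- plate: Round plate 171 mm wide with a rim, fixed, on the other side of the row of jars; origin under its middle on the worktop. The lemon lies on its flat middle, 13 mm above the worktop; the rim is 19 mm high. Beware for the raised arm: a wall cabinet hangs 460 mm above the worktop, over everything left of the row that is more than 520 mm ahead of the robot.
- lemon_center (a point): Centre of the lemon, loose, 71 mm long (its x axis), 53 mm across (y) and 51 mm high (z), 60 to 120 g. It starts lying on the plate, its centre 38 mm above the worktop; it is gripped across its waist, along its y axis. It can roll if pushed.
- jar_a: Spice jar 45 mm wide, 106 mm tall; origin under its middle. One of four small containers in a row, about 55 mm apart, running away from the robot between plate and slicer; a fixed candle in a 76 mm wide, 90 mm tall glass stands before the row.
- jar_c: Spice jar 45 mm wide, 106 mm tall; origin under its middle; in the row.
- jar_b: Spice jar 42 mm wide, 96 mm tall; origin under its middle; in the row.
- salt: Salt shaker 44 mm wide, 90 mm tall; origin under its middle; in the row.
- eggs: Egg box 106 x 156 x 72 mm, behind on the right; origin under its middle. Bystander.
- tumbler: Drinking glass 81 mm wide, 91 mm tall, behind the row; origin under its middle. Bystander.
- mug: Mug 82 mm wide and 91 mm tall, behind on the right; origin under its middle. Bystander.

How it is judged:
By the outcome, as a careful person would: the job done as asked, in the order asked, and still so for the second after the job is handed in, while the arm keeps its last pose, push and grip.
It also fails if it takes over 53 s, if anything falls off the work surface, if the arm or the gripper's body presses on something with over 40 N, if the wrist force passes 120 N, or if a joint passes its speed limit or range.

## Robot

A 6-joint arm with a two-finger parallel gripper is mounted at the origin on a cart in front of the work surface, level with it; the furniture and walls round the work are solid. World frame = base frame: x ahead of the robot, y to its left, z up, the work surface at z = 0. Lengths are in mm, angles in rad, forces in N, time in s.
With the tool pointing down it reaches from about 350 to 975 mm from the base axis. Payload 7.1 kg.
Tool frame: the origin (TCP) lies at the very end of the fingers, on their centre line; the grasp point (between the pads) lies 19 mm behind it; z points along the fingers, y is the line along which they close (so a half turn about z gives the same grasp; the last joint's range is limited). The gripper opens to 88 mm and grips with 3 to 60 N. Pads are 20 mm wide; open, the fingers measure 115 mm over their backs; the gripper's body (75 mm by 178 mm) begins 61 mm behind the grasp point.
Start: joints at [1.25, 0.423, 1.63, -0, 1.089, -0.019], TCP at [185.743, 596.745, 222.675] pointing down, gripper open.
Joint ranges: [-3, 3], [-0.9, 2.11], [0.09, 2.58], [-1.31, 4.45], [0.11, 2.69], [-2.54, 2.54]. Speed limits (rad/s): [2.39, 2.39, 3.01, 3.14, 3.14, 3.14].

## Interface

Orientations are given as a rotation vector (axis times angle).
In Python, from workcell import * gives the robot as it stands.
- The arm moves only by the tool step_arm, never from a script. Its argument "deltas" is a list of rows, each a list of 3 entries, a list of its own where there are three numbers: the shift along the tool's x, y, z in units of 300 mm (1.0 is 300 mm), then the turn, a rotation vector about the tool's x, y, z in units of 1.5 rad (1.0 is 1.5 rad), then the gripper command: -1 is shut, 1 is fully open, values between are in proportion. In form: [[[dx, dy, dz], [rx, ry, rz], gripper], ...]. A call has 1 to 20 rows; each row is the pose to reach, as a shift and turn from the pose commanded when the call began, along the tool's axes at that moment; what a row does not reach only later rows make up. A row lasts 1/12 s, in which the tool goes at most 41.7 mm and 7.16 degrees, less where a joint would pass 70% of its speed; a pose out of reach is approached as far as the arm can. A call with a number of a shift or a turn outside -1 to 1 is refused whole. A call with a gripper value outside its range is refused whole. The fingers move at their own pace and stop on an object; the grip force is fixed at half the most. Time passes only in rows, so rows that repeat a pose let the fingers close. It gives the time, the measured TCP pose, the force, the opening and the grip force at its end, in the units of the state.
- get_obs(): the state, without advancing time (a new reading comes with each control period).
- get_image(name): name is "side" or "top"; returns a dict with "pixels" (480x640x3 uint8, red, green, blue), "fx", "fy", "cx", "cy" (pixels), "dist_coeffs" ([k1, k2, p1, p2, k3] as OpenCV has them; the pictures are not rectified), "T" (4x4, takes a point from camera to world coordinates). Camera axes: x right, y down, z forward; pixel columns grow to the right and rows downward; lengths in mm; the calibration is good to about 2 mm. A picture is of the moment at which its call begins. There is no depth.
- close_job(): hands the job in; it is judged then, once.
The state is a dict: "t": time; "qpos": joint angles; "qvel": joint speeds; "joint_torque": joint torques, N m; "ee_pos": TCP position; "orientation": TCP orientation; "ft_force": force on the tool from outside, world axes, zero at the start; "moment": the same for the moment, N m; "width": finger opening in mm; "grasp_force": force on a finger pad.
Only numpy, scipy, OpenCV 4.12 (cv2) and the standard library are available. Lean on these libraries where they do the work, as an engineer would, in place of code of your own. Each camera call takes 0.05 s, during which the arm holds its last target. There are 200 camera calls.

## Working session

There is one attempt and no reset: what is moved stays moved. The work goes in short steps, Python scripts to look and compute and a tool call to move; the robot and the scene stay as the last step left them, time stands still between calls to the robot, and variables do not carry over. Pictures are saved under pics/ and viewed, at most 10 in all, crops included, and the job is handed in when it is done.

Besides the shell and the picture viewer there is one more tool, called after "Request:" by a JSON object that holds its "op" and its "data". step_arm: Moves the arm, as the interface text tells. Its arguments: {"type":"object","properties":{"deltas":{"type":"array","items":{"type":"array"}}},"required":["deltas"]}

```bash
mkdir -p pics; ls; cat > h.py <<'E'
from workcell import *
import numpy as np, cv2
def K(im): return np.array([[im["fx"],0,im["cx"]],[0,im["fy"],im["cy"]],[0,0,1.]])
def ray(im,uv):
    p=cv2.undistortPoints(np.array(uv,float).reshape(-1,1,2),K(im),np.array(im["dist_coeffs"],float)).reshape(-1,2)
    d=np.c_[p,np.ones(len(p))]@im["T"][:3,:3].T
    return im["T"][:3,3],d
def onz(im,uv,z):
    o,d=ray(im,uv); return o+d*((z-o[2])/d[:,2])[:,None]
def proj(im,P):
    Ti=np.linalg.inv(im["T"]); r=cv2.Rodrigues(Ti[:3,:3])[0]
    return cv2.projectPoints(np.array(P,float).reshape(-1,1,3),r,Ti[:3,3],K(im),np.array(im["dist_coeffs"],float))[0].reshape(-1,2)
def save(im,f): cv2.imwrite(f,im["pixels"][:,:,::-1])
E
python3 - <<'E'
from h import *
for n in("top","side"):
    im=get_image(n); save(im,f"pics/{n}0.png"); print(n,np.round(im["T"],2).tolist(),im["fx"])
o=get_obs(); print({k:np.round(v,3).tolist() for k,v in o.items()})
E
```

```text
pics
top [[-0.0, -0.99, 0.13, 393.24], [-1.0, 0.01, 0.01, -38.69], [-0.01, -0.13, -0.99, 1189.6], [0.0, 0.0, 0.0, 1.0]] 494.18045298632467
side [[0.99, -0.05, 0.13, 406.45], [-0.14, -0.49, 0.86, -893.5], [0.02, -0.87, -0.5, 569.81], [0.0, 0.0, 0.0, 1.0]] 467.81190194049196
{'t': 0.1, 'qpos': [1.25, 0.424, 1.631, -0.0, 1.089, -0.019], 'qvel': [-0.002, 0.0, -0.003, -0.001, 0.002, -0.001], 'joint_torque': [-0.0, -54.562, -27.432, 0.064, 0.019, -0.0], 'ee_pos': [185.6, 596.305, 222.005], 'orientation': [-0.472, -3.106, 0.002], 'ft_force': [-0.233, -0.044, -0.371], 'moment': [0.006, -0.044, -0.02], 'grasp_force': 0.0, 'width': 87.926}
```

View pics/top0.png

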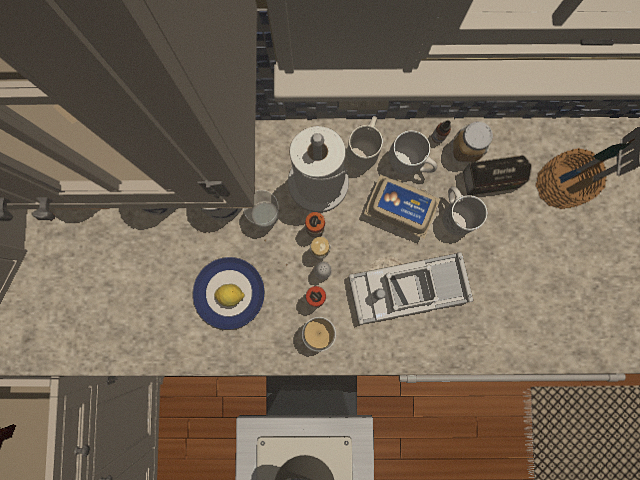

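View pics/side0.png

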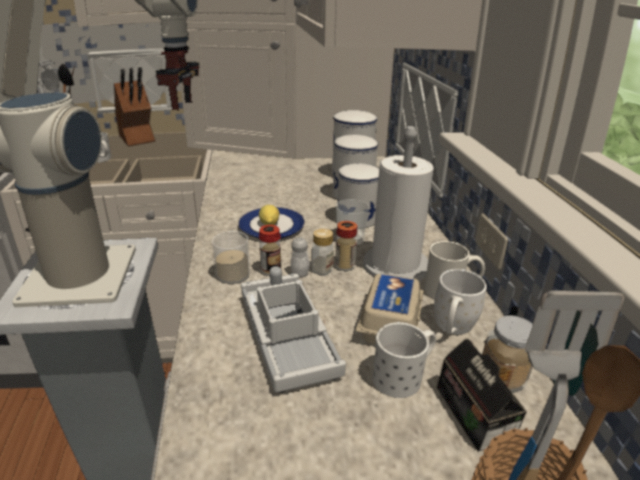

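The top view shows the lemon at about (229,295) on its plate at (229,293). The jar row runs along column 317, rows 222–297, with the candle at (318,335). The slicer spans about (350,290) to (470,285), with its knob at (379,296) and the hopper mouth at (410,289). The side view agrees: knob at about (276,272), hopper at (288,305), lemon at (269,214).

```bash
python3 - <<'E'
from h import *
t=get_image("top"); s=get_image("side")
for n,im in(("top",t),("side",s)):
    hsv=cv2.cvtColor(im["pixels"],cv2.COLOR_RGB2HSV)
    m=cv2.inRange(hsv,(20,120,70),(35,255,255))
    w=np.zeros_like(m); 
    if n=="top": w[275:315,205:255]=1
    else: w[195:230,250:290]=1
    m*=w
    c=max(cv2.findContours(m,0,2)[0],key=cv2.contourArea)
    print(n,cv2.contourArea(c),cv2.minAreaRect(c),cv2.fitEllipse(c))
    if n=="top":
        P=onz(im,c.reshape(-1,2)+0.0,38)[:,:2].astype(np.float32)
        print("lemon w",cv2.minAreaRect(P),cv2.fitEllipse(P))
        mb=cv2.inRange(hsv,(105,120,30),(130,255,150)); mb[:,:180]=0; mb[:,280:]=0; mb[:240]=0;mb[340:]=0
        c=max(cv2.findContours(mb,0,2)[0],key=cv2.contourArea)
        print("plate",cv2.fitEllipse(onz(im,cv2.convexHull(c).reshape(-1,2),19)[:,:2].astype(np.float32)))
a=cv2.resize(t["pixels"][240:340,340:480],None,fx=5,fy=5,interpolation=2)
cv2.imwrite("pics/c1.png",a[:,:,::-1])
b=cv2.resize(s["pixels"][255:395,230:350],None,fx=4,fy=4,interpolation=2)
cv2.imwrite("pics/c2.png",b[:,:,::-1])
E
```

```text
top 435.0 ((228.75001525878906, 294.75), (23.33452033996582, 24.041629791259766), 45.0) ((228.68753051757812, 294.64324951171875), (20.74073600769043, 27.165851593017578), 89.7566146850586)
lemon w ((434.27191162109375, 174.72366333007812), (54.8683967590332, 55.37973403930664), 45.09346008300781) ((434.5145263671875, 174.86129760742188), (48.05561447143555, 63.377197265625), 178.21926879882812)Traceback (most recent call last):
  File "<stdin>", line 17, in <module>
cv2.error: OpenCV(4.12.0) /io/opencv/modules/imgproc/src/shapedescr.cpp:361: error: (-201:Incorrect size of input array) There should be at least 5 points to fit the ellipse in function 'fitEllipseNoDirect'
```

```bash
python3 - <<'E'
from h import *
t=get_image("top"); s=get_image("side")
L=t["pixels"][265:325,195:265]; Ls=s["pixels"][190:245,230:310]
a=cv2.resize(t["pixels"][245:335,340:480],None,fx=5,fy=5,interpolation=2)
cv2.imwrite("pics/c1.png",a[:,:,::-1])
b=cv2.resize(s["pixels"][262:395,230:350],None,fx=4.5,fy=4.5,interpolation=2)
l=cv2.resize(L,(230,198),interpolation=2); l2=cv2.resize(Ls,(230,158),interpolation=2)
c=np.zeros((b.shape[0],230,3),np.uint8); c[:198]=l; c[210:368]=l2
cv2.imwrite("pics/c2.png",np.hstack([b,c])[:,:,::-1])
E
```

```text
(no output)
```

View pics/c1.png

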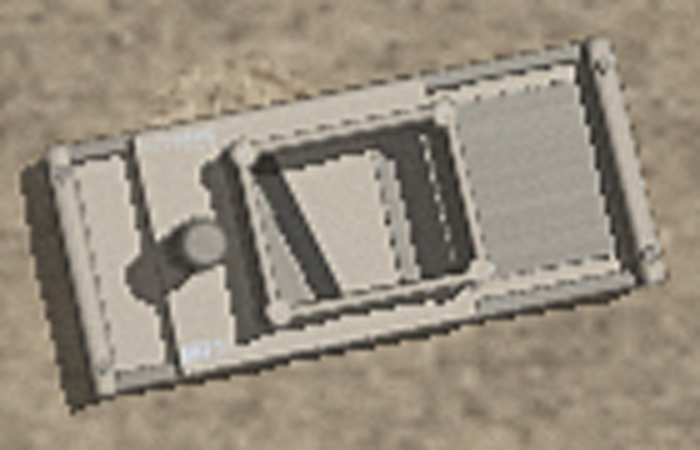

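View pics/c2.png

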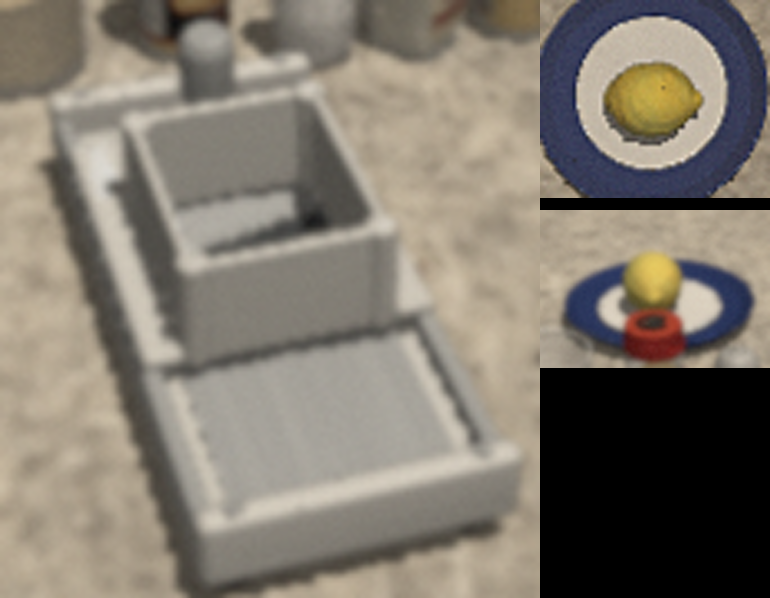

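The first crop shows the hopper rim's outer corners at (240,148), (447,107), (487,270) and (280,318), and the knob top at (207,243). The end-stop corners are at (58,150), (103,390), (655,280) and (600,45). The second crop shows the lemon lying nearly horizontal in the top image, with its tip pointing right.

```bash
python3 - <<'E'
from h import *
t=get_image("top"); s=get_image("side")
f=lambda a:np.array(a,float)/5+[340,245]-0.4
R=onz(t,f([(240,148),(447,107),(487,270),(280,318)]),82)
S=onz(t,f([(58,150),(600,45),(655,280),(103,390)]),44)
for n,q in(("rim",R),("stops",S)):
    print(n,q.mean(0).round(1),[np.linalg.norm(q[i]-q[(i+1)%4]).round(1) for i in range(4)])
    d=(q[0]+q[3]-q[1]-q[2]); w=q[0]-q[3]
    print(" ang +x deg",np.degrees(np.arctan2(d[1],d[0])),"w ang",np.degrees(np.arctan2(w[1],w[0])))
kn=onz(t,f([(207,243)]),94)[0]; print("knob top",kn)
g=lambda a:np.array(a,float)/4.5+[230,262]-0.4
print("side rim",onz(s,g([(135,122),(315,92),(385,228),(185,265)]),82).round(1).tolist(),onz(s,g([(207,30)]),90).round(1))
print("side knob top pred from top:",(proj(s,[kn])-[230,262])*4.5)
for n,im,w in(("top",t,(275,315,205,255)),("side",s,(195,232,250,290))):
    hsv=cv2.cvtColor(im["pixels"],cv2.COLOR_RGB2HSV)
    m=cv2.inRange(hsv,(17,95,40),(38,255,255)); k=np.zeros_like(m);k[w[0]:w[1],w[2]:w[3]]=1
    c=max(cv2.findContours(m*k,0,2)[0],key=cv2.contourArea); x,y,ww,hh=cv2.boundingRect(c)
    mm=np.zeros_like(m); cv2.drawContours(mm,[c],-1,1,-1); M=cv2.moments(mm,True)
    uv=[M["m10"]/M["m00"],M["m01"]/M["m00"]]
    print(n,M["m00"],(x,y,ww,hh),np.round(uv,1),onz(im,[uv],38).round(1))
    if n=="top":
        ys,xs=np.nonzero(mm); P=onz(im,np.c_[xs,ys],38)[:,:2]; ev,V=np.linalg.eigh(np.cov(P.T)); print(P.mean(0),4*np.sqrt(ev),V[:,1],np.degrees(np.arctan2(V[1,1],V[0,1])))
for nm,z,uv in(("jarA?",106,(315,222)),("b",96,(320,246)),("salt",90,(322,270)),("jarC",106,(316,296)),("candle",90,(318,335))): print(nm,onz(t,[uv],z).round(0))
E
```

```text
rim [ 448.5 -243.9   82. ] [np.float64(95.1), np.float64(74.5), np.float64(95.0), np.float64(77.4)]
 ang +x deg 101.73237793924025 w ang 11.922083689416603
stops [ 448.1 -246.7   44. ] [np.float64(257.6), np.float64(111.0), np.float64(259.4), np.float64(111.9)]
 ang +x deg 100.73380948067567 w ang 9.820484309780985
knob top [ 433.95659954 -172.24512251   94.        ]
side rim [[402.2, -206.6, 82.0], [475.3, -193.6, 82.0], [492.1, -284.2, 82.0], [417.6, -297.3, 82.0]] [[ 434.  -155.2   90. ]]
side knob top pred from top: [[207.27559692  42.61495966]]
top 485.0 (215, 284, 30, 22) [228.9 294.7] [[434.4 174.4  38. ]]
[434.40339338 174.36088257] [50.71911777 66.16142676] [0.03515471 0.99938188] 87.98536855207334
side 311.0 (260, 205, 19, 19) [268.8 214.2] [[433.8 178.4  38. ]]
jarA? [[592. -27. 106.]]
b [[540. -38.  96.]]
salt [[486. -42.  90.]]
jarC [[428. -29. 106.]]
candle [[343. -33.  90.]]
```

The measurements agree with each other. The rim centre is about (448,-244.5) and the slicer's +x points at 101°, so the knob is predicted at (434,-172), where it was seen. The lemon is at about (434,175.5) with its long axis at 88°.

```bash
cat > g.py <<'E'
from h import *
from scipy.spatial.transform import Rotation as Ro
import sys
def plan(pts,cur=None):
    o=get_obs(); p=o["ee_pos"]; R=Ro.from_rotvec(o["orientation"]).as_matrix()
    print("at",np.round(p,1),"tool-y deg",round(np.degrees(np.arctan2(R[1,1],R[0,1])),2),"tilt",np.round(R[:,2],3),"F",np.round(o["ft_force"],1),"w",round(float(o["width"]),1),round(float(o["grasp_force"]),1),"t",o["t"],np.round(o["qpos"],2))
    for x,y,z,a in pts:
        a=np.radians(a); Y=np.array([np.cos(a),np.sin(a),0]); Z=np.array([0,0,-1.]); G=np.c_[np.cross(Y,Z),Y,Z]
        print((x,y,z),"shift",np.round(R.T@(np.array([x,y,z])-p)/300,4),"turn",np.round(Ro.from_matrix(R.T@G).as_rotvec()/1.5,4))
E
python3 -c "
from g import *
plan([(380,345,200,60),(434,100,200,11)])"
```

```text
at [185.7 596.7 222.6] tool-y deg 72.71 tilt [-0. -0. -1.] F [0.3 0.1 0.3] w 88.0 0.0 t 0.4 [ 1.25  0.42  1.63 -0.    1.09 -0.02]
(380, 345, 200) shift [-0.8677 -0.6086  0.0753] turn [-1.000e-04  0.000e+00  1.479e-01]
(434, 100, 200) shift [-1.2823 -1.3349  0.0755] turn [-1.000e-04  1.000e-04  7.181e-01]
```

Request:
{"op": "step_arm", "data": {"deltas": [[[-0.868,-0.609,0.075],[0,0,0.718],1],[[-0.868,-0.609,0.075],[0,0,0.718],1],[[-0.868,-0.609,0.075],[0,0,0.718],1],[[-0.868,-0.609,0.075],[0,0,0.718],1],[[-0.868,-0.609,0.075],[0,0,0.718],1],[[-0.868,-0.609,0.075],[0,0,0.718],1],[[-0.868,-0.609,0.075],[0,0,0.718],1],[[-0.868,-0.609,0.075],[0,0,0.718],1],[[-0.868,-0.609,0.075],[0,0,0.718],1],[[-0.868,-0.609,0.075],[0,0,0.718],1],[[-0.868,-0.609,0.075],[0,0,0.718],1]]}}

```text
t: 1.32
ee_pos: [380.2, 344.8, 200.3]
orientation: [-1.996, -2.426, -0.0]
ft_force: [-0.1, -1.6, -0.6]
width: 87.9
grasp_force: 0.0
```

```bash
python3 -c "
from g import *
plan([(434,80,200,11),(434,-172,180,11),(434,175.5,200,-2)])"
```

```text
at [380.2 344.8 200.3] tool-y deg 11.1 tilt [ 0.  0. -1.] F [-0.1 -1.6 -0.6] w 87.9 0.0 t 1.3167 [0.71 0.29 1.89 0.   0.96 0.52]
(434, 80, 200) shift [-9.007e-01  6.000e-03  7.000e-04] turn [ 0.0001 -0.0002  0.0011]
(434, -172, 180) shift [-1.725  -0.1557  0.0672] turn [ 0.0001 -0.0002  0.0011]
(434, 175.5, 200) shift [-0.5883  0.0672  0.0008] turn [ 0.     -0.0002  0.1524]
```

Request:
{"op": "step_arm", "data": {"deltas": [[[-0.901,0.006,0],[0,0,0],1],[[-0.901,0.006,0],[0,0,0],1],[[-0.901,0.006,0],[0,0,0],1],[[-0.901,0.006,0],[0,0,0],1],[[-0.901,0.006,0],[0,0,0],1],[[-0.901,0.006,0],[0,0,0],1],[[-0.901,0.006,0],[0,0,0],1]]}}

```text
t: 1.9
ee_pos: [433.7, 77.7, 200.5]
orientation: [1.994, 2.427, 0.0]
ft_force: [-0.1, 1.1, -0.2]
width: 87.8
grasp_force: 0.0
```

Request:
{"op": "step_arm", "data": {"deltas": [[[-0.824,-0.162,0.067],[0,0,0],1],[[-0.824,-0.162,0.067],[0,0,0],1],[[-0.824,-0.162,0.067],[0,0,0],1],[[-0.824,-0.162,0.067],[0,0,0],1],[[-0.824,-0.162,0.067],[0,0,0],1],[[-0.824,-0.162,0.067],[0,0,0],1],[[-0.824,-0.162,0.067],[0,0,0],1],[[-0.824,-0.162,0.067],[0,0,0],1],[[-0.824,-0.162,0.067],[0,0,0],1]]}}

```text
t: 2.65
ee_pos: [432.9, -171.2, 179.9]
orientation: [-1.996, -2.425, -0.0]
ft_force: [-0.6, 0.2, -1.0]
width: 87.9
grasp_force: 0.0
```

```bash
python3 -c "
from g import *
plan([(434,-172,64,11)])"
```

```text
at [ 432.9 -171.2  179.9] tool-y deg 11.09 tilt [-0.     0.001 -1.   ] F [-0.6  0.2 -1. ] w 87.9 0.0 t 2.65 [-0.4   0.25  2.01  0.    0.88 -0.6 ]
(434, -172, 64) shift [-0.0036  0.0032  0.3865] turn [-0.0002 -0.0004  0.001 ]
```

Request:
{"op": "step_arm", "data": {"deltas": [[[-0.003,0.003,0.1],[0,0,0],1],[[-0.003,0.003,0.2],[0,0,0],1],[[-0.003,0.003,0.26],[0,0,0],1],[[-0.003,0.003,0.32],[0,0,0],1],[[-0.003,0.003,0.36],[0,0,0],1],[[-0.003,0.003,0.385],[0,0,0],1],[[-0.003,0.003,0.385],[0,0,0],1],[[-0.003,0.003,0.385],[0,0,0],1]]}}

```text
t: 3.32
ee_pos: [434.2, -171.6, 64.8]
orientation: [-1.995, -2.426, 0.0]
ft_force: [0.1, 0.8, -0.2]
width: 88.1
grasp_force: 0.0
```

Request:
{"op": "step_arm", "data": {"deltas": [[[0,0,0],[0,0,0],0],[[0,0,0],[0,0,0],0],[[0,0,0],[0,0,0],-0.3],[[0,0,0],[0,0,0],-0.3],[[0,0,0],[0,0,0],-0.6],[[0,0,0],[0,0,0],-0.6],[[0,0,0],[0,0,0],-0.6],[[0,0,0],[0,0,0],-0.6],[[0,0,0],[0,0,0],-0.6],[[0,0,0],[0,0,0],-0.6]]}}

```text
t: 4.15
ee_pos: [433.5, -172.7, 64.5]
orientation: [-1.998, -2.424, 0.001]
ft_force: [-11.1, -5.7, 3.7]
width: 24.5
grasp_force: 7.1
```

Request:
{"op": "step_arm", "data": {"deltas": [[[0,-0.003,0],[0,0,0],-0.6],[[-0.03,-0.003,0],[0,0,0],-0.6],[[-0.06,-0.003,0],[0,0,0],-0.6],[[-0.09,-0.003,0],[0,0,0],-0.6],[[-0.12,-0.003,0],[0,0,0],-0.6],[[-0.15,-0.003,0],[0,0,0],-0.6],[[-0.15,-0.003,0],[0,0,0],-0.6]]}}

```text
t: 4.73
ee_pos: [441.9, -219.1, 64.5]
orientation: [1.999, 2.423, -0.001]
ft_force: [-2.2, -2.6, 0.9]
width: 23.3
grasp_force: 30.0
```

Request:
{"op": "step_arm", "data": {"deltas": [[[-0.02,0,0],[0,0,0],-0.6],[[-0.04,0,0],[0,0,0],-0.6],[[-0.05,0,0],[0,0,0],-0.6],[[-0.05,0,0],[0,0,0],-0.6]]}}

```text
t: 5.07
ee_pos: [444.5, -232.6, 64.5]
orientation: [1.998, 2.424, -0.001]
ft_force: [-1.7, -2.6, -1.4]
width: 23.2
grasp_force: 30.0
```

Request:
{"op": "step_arm", "data": {"deltas": [[[-0.01,0,0],[0,0,0],-0.6],[[-0.02,0,0],[0,0,0],-0.6],[[-0.02,0,0],[0,0,0],-0.6]]}}

```text
t: 5.32
ee_pos: [445.6, -238.0, 64.5]
orientation: [-1.998, -2.424, 0.0]
ft_force: [-3.1, -0.9, 0.5]
width: 23.3
grasp_force: 30.0
```

Request:
{"op": "step_arm", "data": {"deltas": [[[-0.01,0,0],[0,0,0],-0.6],[[-0.015,0,0],[0,0,0],-0.6],[[-0.015,0,0],[0,0,0],-0.6]]}}

```text
t: 5.57
ee_pos: [446.4, -242.3, 64.5]
orientation: [-1.998, -2.424, 0.0]
ft_force: [-1.2, -0.2, -1.2]
width: 23.3
grasp_force: 30.0
```

Request:
{"op": "step_arm", "data": {"deltas": [[[-0.01,0,0],[0,0,0],-0.6],[[-0.015,0,0],[0,0,0],-0.6],[[-0.015,0,0],[0,0,0],-0.6]]}}

```text
t: 5.82
ee_pos: [447.3, -246.8, 64.5]
orientation: [-1.998, -2.424, 0.0]
ft_force: [-3.5, -0.1, -1.4]
width: 23.5
grasp_force: 30.0
```

Request:
{"op": "step_arm", "data": {"deltas": [[[-0.01,0,0],[0,0,0],-0.6],[[-0.015,0,0],[0,0,0],-0.6],[[-0.015,0,0],[0,0,0],-0.6]]}}

```text
t: 6.07
ee_pos: [447.6, -248.7, 64.5]
orientation: [-1.997, -2.42, -0.003]
ft_force: [-0.4, 14.9, 6.0]
width: 23.6
grasp_force: 30.0
```

```bash
python3 - <<'E'
from h import *
s=get_image("side")
b=cv2.resize(s["pixels"][240:395,220:370],None,fx=3.8,fy=3.8,interpolation=2)
cv2.imwrite("pics/c3.png",b[:,:,::-1])
E
```

```text
(no output)
```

View pics/c3.png

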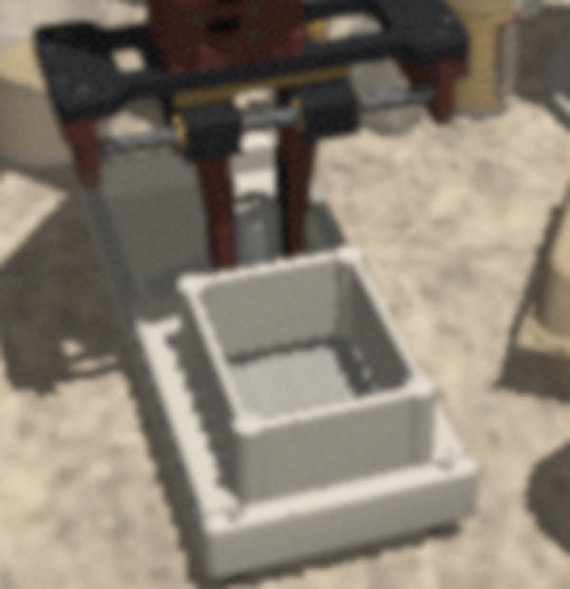

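The side crop shows the hopper sitting against the loading-end stop, with its wall at the stop near crop (330,500). The force rose to 15 N there and the total travel was 78 mm, which fits. I'll release and lift.

Request:
{"op": "step_arm", "data": {"deltas": [[[0,0,0],[0,0,0],-0.3],[[0,0,0],[0,0,0],0],[[0,0,0],[0,0,0],0.3],[[0,0,0],[0,0,0],0.7],[[0,0,0],[0,0,0],0.7],[[0,0,0],[0,0,0],0.7],[[0,0,-0.1],[0,0,0],0.7],[[0,0,-0.2],[0,0,0],0.7],[[0,0,-0.3],[0,0,0],0.7],[[0,0,-0.4],[0,0,0],0.7],[[0,0,-0.5],[0,0,0],0.7],[[0,0,-0.5],[0,0,0],0.7],[[0,0,-0.5],[0,0,0],0.7]]}}

```text
t: 7.2
ee_pos: [449.2, -251.6, 216.3]
orientation: [1.996, 2.421, 0.001]
ft_force: [0.1, -0.3, 0.1]
width: 74.4
grasp_force: 0.0
```

```bash
python3 -c "
from g import *
plan([(442,-20,215,11),(434,175.5,160,-2)])"
```

```text
at [ 449.2 -251.6  216.3] tool-y deg 10.99 tilt [ 0.004 -0.002 -1.   ] F [ 0.1 -0.3  0.1] w 74.4 0.0 t 7.2 [-0.53  0.27  1.88 -0.    0.99 -0.73]
(442, -20, 215) shift [0.7625 0.1237 0.0025] turn [ 0.0021  0.0019 -0.0001]
(434, 175.5, 160) shift [1.4078 0.2212 0.1843] turn [0.0023 0.0016 0.1512]
```

Request:
{"op": "step_arm", "data": {"deltas": [[[0.763,0.124,0],[0.002,0.002,0],0.7],[[0.763,0.124,0],[0.002,0.002,0],0.7],[[0.763,0.124,0],[0.002,0.002,0],0.7],[[0.763,0.124,0],[0.002,0.002,0],0.7],[[0.763,0.124,0],[0.002,0.002,0],0.7],[[0.763,0.124,0],[0.002,0.002,0],0.7],[[0.763,0.124,0],[0.002,0.002,0],0.7]]}}

```text
t: 7.78
ee_pos: [439.5, -15.7, 213.1]
orientation: [-1.989, -2.422, 0.002]
ft_force: [0.2, -0.8, -0.1]
width: 74.9
grasp_force: 0.0
```

Request:
{"op": "step_arm", "data": {"deltas": [[[0.645,0.097,0.1],[0,0,0.151],0.7],[[0.645,0.097,0.1],[0,0,0.151],0.7],[[0.645,0.097,0.1],[0,0,0.151],0.7],[[0.645,0.097,0.1],[0,0,0.151],0.7],[[0.645,0.097,0.1],[0,0,0.151],0.7],[[0.645,0.097,0.18],[0,0,0.151],0.7],[[0.645,0.097,0.18],[0,0,0.151],0.7],[[0.645,0.097,0.18],[0,0,0.151],0.7]]}}

```text
t: 8.45
ee_pos: [430.9, 175.6, 159.3]
orientation: [-2.254, -2.18, 0.009]
ft_force: [0.3, 0.1, 0.6]
width: 74.7
grasp_force: 0.0
```

```bash
python3 - <<'E'
from g import *
plan([(434,175.5,100,-2),(434,175.5,22,-2)])
t=get_image("top")
a=cv2.resize(t["pixels"][245:335,360:480],None,fx=5,fy=5,interpolation=2)
b=cv2.resize(t["pixels"][245:335,195:255],None,fx=3,fy=5,interpolation=2)
cv2.imwrite("pics/c4.png",np.hstack([a,b])[:,:,::-1])
E
```

```text
at [430.9 175.6 159.3] tool-y deg -1.92 tilt [-0.008  0.    -1.   ] F [0.3 0.1 0.6] w 74.7 0.0 t 8.45 [0.36 0.29 2.02 0.   0.84 0.39]
(434, 175.5, 100) shift [0.0002 0.0121 0.1976] turn [-0.0056  0.0001  0.001 ]
(434, 175.5, 22) shift [2.000e-04 1.430e-02 4.576e-01] turn [-0.0056  0.0001  0.001 ]
```

View pics/c4.png

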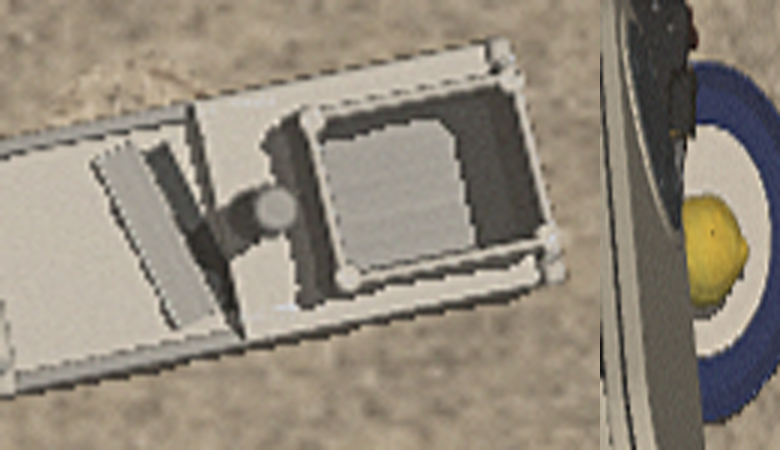

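The top view confirms the hopper is against the stop, with rim corners at crop (312,118), (513,75), (550,240) and (346,277). The lemon hasn't moved.

Request:
{"op": "step_arm", "data": {"deltas": [[[0,0.012,0.1],[-0.0056,0,0.001],0.7],[[0,0.012,0.198],[-0.0056,0,0.001],0.7],[[0,0.014,0.28],[-0.0056,0,0.001],0.7],[[0,0.014,0.28],[-0.0056,0,0.001],0.7],[[0,0.014,0.28],[-0.0056,0,0.001],0.7]]}}

```text
t: 8.92
ee_pos: [436.3, 175.0, 77.1]
orientation: [2.263, 2.178, 0.005]
ft_force: [0.9, -0.7, -0.1]
width: 74.9
grasp_force: 0.0
```

```bash
python3 - <<'E'
from g import *
plan([(434,175.5,22,-2)])
t=get_image("top"); f=lambda a:np.array(a,float)/5+[360,245]-0.4
q=onz(t,f([(312,118),(513,75),(550,240),(346,277)]),82)
print(q.mean(0),[np.linalg.norm(q[i]-q[(i+1)%4]).round(1) for i in range(4)]); d=q[0]+q[3]-q[1]-q[2]; print(np.degrees(np.arctan2(d[1],d[0])))
print("knob",onz(t,f([(277,209)]),94))
E
```

```text
at [436.3 175.   77.1] tool-y deg -2.19 tilt [ 0.003  0.001 -1.   ] F [ 0.9 -0.7 -0.1] w 74.9 0.0 t 8.9167 [0.36 0.44 2.06 0.   0.64 0.39]
(434, 175.5, 22) shift [ 0.001  -0.0082  0.1836] turn [ 0.0019 -0.0009 -0.0022]
[ 462.965915   -318.92985079   82.        ] [np.float64(92.9), np.float64(75.2), np.float64(92.9), np.float64(72.2)]
100.78642349231728
knob [[ 448.5211283  -247.65715267   94.        ]]
```

Request:
{"op": "step_arm", "data": {"deltas": [[[0.001,-0.008,0.06],[0.002,-0.001,-0.002],0.7],[[0.001,-0.008,0.12],[0.002,-0.001,-0.002],0.7],[[0.001,-0.008,0.16],[0.002,-0.001,-0.002],0.7],[[0.001,-0.008,0.183],[0.002,-0.001,-0.002],0.7],[[0.001,-0.008,0.183],[0.002,-0.001,-0.002],0.7],[[0.001,-0.008,0.183],[0.002,-0.001,-0.002],0.7]]}}

```text
t: 9.47
ee_pos: [435.2, 177.1, 23.3]
orientation: [2.257, 2.183, 0.005]
ft_force: [0.2, 0.8, 1.4]
width: 74.4
grasp_force: 0.0
```

Request:
{"op": "step_arm", "data": {"deltas": [[[0,0,0],[0,0,0],0.55],[[0,0,0],[0,0,0],0.4],[[0,0,0],[0,0,0],0.3],[[0,0,0],[0,0,0],0.2],[[0,0,0],[0,0,0],0.1],[[0,0,0],[0,0,0],0],[[0,0,0],[0,0,0],-0.2],[[0,0,0],[0,0,0],-0.2],[[0,0,0],[0,0,0],-0.2],[[0,0,0],[0,0,0],-0.2],[[0,0,0],[0,0,0],-0.2]]}}

```text
t: 10.38
ee_pos: [434.2, 177.1, 22.5]
orientation: [2.257, 2.184, 0.003]
ft_force: [-1.2, 0.0, 6.7]
width: 50.6
grasp_force: 30.0
```

Request:
{"op": "step_arm", "data": {"deltas": [[[0,0,-0.05],[0,0,0],-0.2],[[0,0,-0.1],[0,0,0],-0.2],[[0,0,-0.2],[0,0,0],-0.2],[[0,0,-0.3],[0,0,0],-0.2],[[0,0,-0.4],[0,0,0],-0.2],[[0,0,-0.5],[0,0,0],-0.2],[[0,0,-0.6],[0,0,0],-0.2],[[0,0,-0.6],[0,0,0],-0.2],[[0,0,-0.6],[0,0,0],-0.2],[[0,0,-0.6],[0,0,0],-0.2]]}}

```text
t: 11.22
ee_pos: [433.3, 176.7, 201.5]
orientation: [2.257, 2.184, 0.002]
ft_force: [-0.0, 0.1, -0.7]
width: 50.5
grasp_force: 30.0
```

```bash
python3 - <<'E'
from g import *
plan([(445,-70,200,4.5),(462.7,-320,200,11)])
t=get_image("top");s=get_image("side")
a=cv2.resize(s["pixels"][100:260,200:360],None,fx=3,fy=3,interpolation=2)
b=cv2.resize(t["pixels"][230:340,160:260],None,fx=3,fy=3,interpolation=2)
c=np.zeros((480,300,3),np.uint8); c[:330]=b
cv2.imwrite("pics/c5.png",np.hstack([a,c])[:,:,::-1])
E
```

```text
at [433.3 176.7 201.5] tool-y deg -1.89 tilt [ 0.001  0.    -1.   ] F [-0.   0.1 -0.7] w 50.5 30.0 t 11.2167 [ 0.36  0.22  1.99 -0.    0.93  0.39]
(445, -70, 200) shift [-0.8205  0.066   0.0046] turn [ 0.0007 -0.0002 -0.0744]
(462.7, -320, 200) shift [-1.6515  0.1525  0.0044] turn [ 0.0007 -0.0002 -0.15  ]
```

View pics/c5.png

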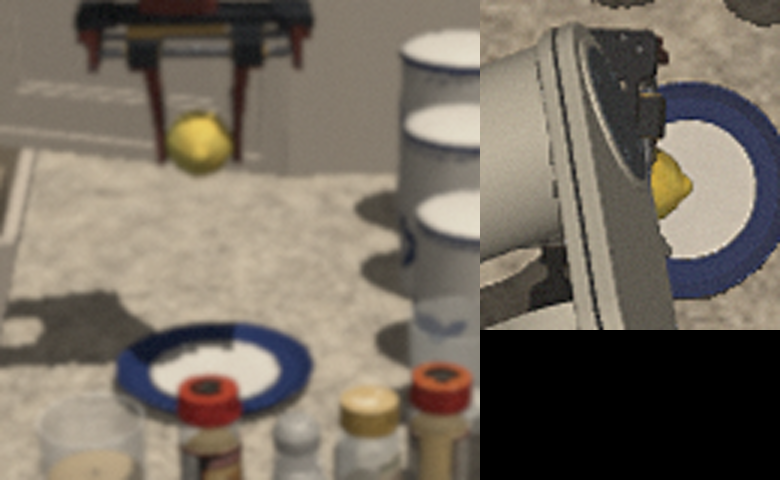

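The side crop shows the lemon held level between the fingers at about (200,142), clear of the plate. Next I carry it over the row.

Request:
{"op": "step_arm", "data": {"deltas": [[[-0.08,0.007,0],[0,0,-0.007],-0.2],[[-0.18,0.015,0],[0,0,-0.015],-0.2],[[-0.28,0.024,0],[0,0,-0.025],-0.2],[[-0.38,0.032,0],[0,0,-0.035],-0.2],[[-0.48,0.04,0],[0,0,-0.045],-0.2],[[-0.58,0.048,0],[0,0,-0.055],-0.2],[[-0.68,0.056,0],[0,0,-0.065],-0.2],[[-0.76,0.062,0],[0,0,-0.07],-0.2],[[-0.82,0.066,0],[0,0,-0.074],-0.2]]}}

```text
t: 12.07
ee_pos: [444.7, -71.4, 200.5]
orientation: [-2.133, -2.304, 0.0]
ft_force: [-0.0, -0.8, -0.2]
width: 50.5
grasp_force: 30.0
```

Request:
{"op": "step_arm", "data": {"deltas": [[[-0.1,0,0],[0,0,-0.01],-0.2],[[-0.2,0,0],[0,0,-0.02],-0.2],[[-0.3,0,0],[0,0,-0.03],-0.2],[[-0.4,0,0],[0,0,-0.04],-0.2],[[-0.5,0,0],[0,0,-0.05],-0.2],[[-0.6,0,0],[0,0,-0.06],-0.2],[[-0.7,0,0],[0,0,-0.07],-0.2],[[-0.78,-0.01,0],[0,0,-0.076],-0.2],[[-0.83,-0.01,0],[0,0,-0.076],-0.2],[[-0.83,-0.01,0],[0,0,-0.076],-0.2],[[-0.83,-0.01,0],[0,0,-0.076],-0.2]]}}

```text
t: 12.98
ee_pos: [461.4, -317.8, 200.5]
orientation: [-1.999, -2.421, -0.003]
ft_force: [0.3, 0.1, -0.5]
width: 50.5
grasp_force: 30.0
```

```bash
python3 - <<'E'
from g import *
plan([(462.7,-320,130,11)])
p=get_obs()["ee_pos"]; t=get_image("top");s=get_image("side")
for n,im in(("top",t),("side",s)):
    c0=proj(im,[p+[0,0,15.5]])[0]; print(n,"pred lemon px",c0)
    hsv=cv2.cvtColor(im["pixels"],cv2.COLOR_RGB2HSV)
    m=cv2.inRange(hsv,(17,95,40),(38,255,255)); k=np.zeros_like(m); x,y=c0.astype(int); k[y-35:y+35,x-35:x+35]=1
    cs=cv2.findContours(m*k,0,2)[0]; c=max(cs,key=cv2.contourArea); print(cv2.contourArea(c),cv2.boundingRect(c),c.reshape(-1,2).mean(0))
a=cv2.resize(s["pixels"][190:380,210:400],None,fx=2.6,fy=2.6,interpolation=2)
b=cv2.resize(t["pixels"][240:350,370:470],None,fx=2.6,fy=2.6,interpolation=2)
c=np.zeros((494,260,3),np.uint8); c[:286]=b
cv2.imwrite("pics/c6.png",np.hstack([a,c])[:,:,::-1])
E
```

```text
at [ 461.4 -317.8  200.5] tool-y deg 10.91 tilt [-0.     0.002 -1.   ] F [ 0.3  0.1 -0.5] w 50.5 30.0 t 12.9833 [-0.63  0.36  1.79  0.    0.99 -0.82]
(462.7, -320, 130) shift [-0.0087  0.0028  0.235 ] turn [ 0.0002 -0.0016 -0.001 ]
top pred lemon px [462.16057887 276.44582324]
138.0 (446, 265, 13, 21) [452.88461538 275.84615385]
side pred lemon px [298.33678899 255.11171179]
1017.5 (282, 237, 37, 37) [301.39583333 255.22916667]
```

View pics/c6.png

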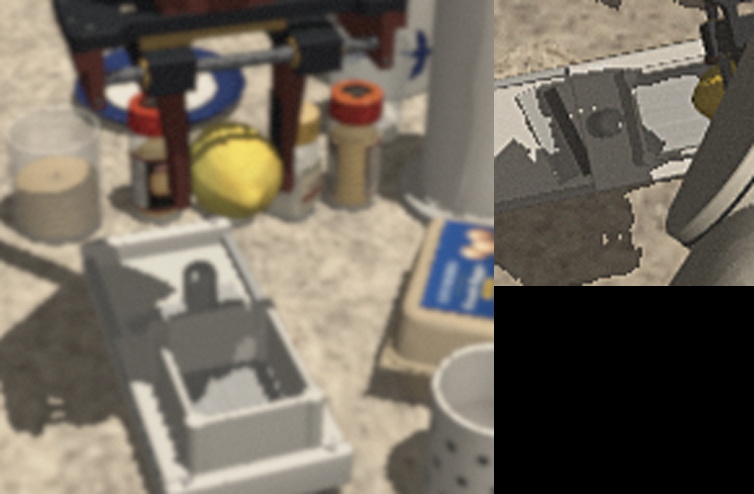

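The side crop shows the lemon held level at crop (238,170), with its tip toward the camera, and the hopper below it with nothing disturbed. It sits about 2 mm toward -y of the TCP. I'll lower it slowly to 20 mm above the rim.

Request:
{"op": "step_arm", "data": {"deltas": [[[-0.002,0.003,0.05],[0,-0.0016,0],-0.2],[[-0.002,0.003,0.1],[0,-0.0016,0],-0.2],[[-0.002,0.003,0.15],[0,-0.0016,0],-0.2],[[-0.002,0.003,0.2],[0,-0.0016,0],-0.2],[[-0.002,0.003,0.24],[0,-0.0016,0],-0.2],[[-0.002,0.003,0.27],[0,-0.0016,0],-0.2],[[-0.002,0.003,0.29],[0,-0.0016,0],-0.2],[[-0.002,0.003,0.294],[0,-0.0016,0],-0.2],[[-0.002,0.003,0.294],[0,-0.0016,0],-0.2],[[-0.002,0.003,0.294],[0,-0.0016,0],-0.2],[[-0.002,0.003,0.294],[0,-0.0016,0],-0.2]]}}

```text
t: 14.0
ee_pos: [463.6, -318.8, 114.4]
orientation: [1.996, 2.421, 0.0]
ft_force: [-0.4, -0.4, -1.2]
width: 50.4
grasp_force: 30.0
```

```bash
python3 - <<'E'
from g import *
plan([(462.3,-318.2,112,11)])
s=get_image("side"); p=get_obs()["ee_pos"]
hsv=cv2.cvtColor(s["pixels"],cv2.COLOR_RGB2HSV); m=cv2.inRange(hsv,(17,95,40),(38,255,255)); k=np.zeros_like(m); k[270:335,260:350]=1
c=max(cv2.findContours(m*k,0,2)[0],key=cv2.contourArea); print(cv2.boundingRect(c),proj(s,[p+[0,0,15.5],[462.7,-320,82]]))
a=cv2.resize(s["pixels"][210:390,220:400],None,fx=3.2,fy=3.2,interpolation=2)
cv2.imwrite("pics/c7.png",a[:,:,::-1])
E
```

```text
at [ 463.6 -318.8  114.4] tool-y deg 10.99 tilt [ 0.003 -0.002 -1.   ] F [-0.4 -0.4 -1.2] w 50.4 30.0 t 14.0 [-0.62  0.48  1.84  0.    0.81 -0.82]
(462.3, -318.2, 112) shift [ 0.0027 -0.0041  0.0079] turn [ 0.0019  0.002  -0.0001]
(285, 287, 35, 34) [[300.11152338 303.04594659]
 [299.76093211 327.53070599]]
```

View pics/c7.png

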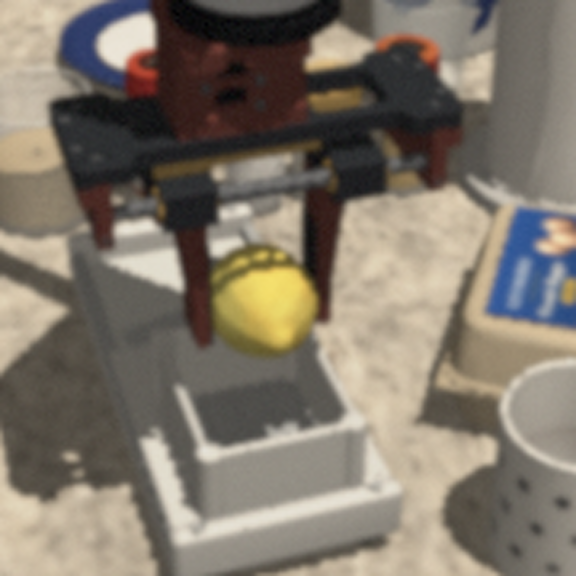

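The side crop shows the lemon at crop (265,300), lengthwise above the hopper mouth and clear of it. One small correction, then let it settle.

Request:
{"op": "step_arm", "data": {"deltas": [[[0.002,-0.003,0.007],[0.001,0.001,0],-0.2],[[0.002,-0.003,0.007],[0.001,0.001,0],-0.2],[[0.002,-0.003,0.007],[0.001,0.001,0],-0.2],[[0.002,-0.003,0.007],[0.001,0.001,0],-0.2],[[0.002,-0.003,0.007],[0.001,0.001,0],-0.2],[[0.002,-0.003,0.007],[0.001,0.001,0],-0.2],[[0.002,-0.003,0.007],[0.001,0.001,0],-0.2],[[0.002,-0.003,0.007],[0.001,0.001,0],-0.2]]}}

```text
t: 14.72
ee_pos: [462.2, -318.0, 111.6]
orientation: [1.998, 2.424, -0.0]
ft_force: [-0.4, 0.2, -0.1]
width: 50.4
grasp_force: 30.0
```

```bash
python3 -c "
from g import *
plan([(462.3,-318.2,112,11)]); print(close_job())"
```

```text
at [ 462.2 -318.   111.6] tool-y deg 11.0 tilt [ 0.001 -0.    -1.   ] F [-0.4  0.2 -0.1] w 50.4 30.0 t 14.7167 [-0.62  0.48  1.85 -0.    0.81 -0.82]
(462.3, -318.2, 112) shift [-0.0006  0.0002 -0.0015] turn [ 0.0003  0.0004 -0.    ]
the job is handed in; nothing more can be done
None
```

I handed the job in at about 14.7 s: the hopper is against the loading-end stop, and the lemon is held still about 20 mm above the rim, centred to within a few millimetres and lengthwise, with nothing else seen to have moved.

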